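# Index the dish turntable one station and photograph the next dish

## Robot

A 6-joint arm with a two-finger parallel gripper is mounted at the origin on a cart in front of the work surface, level with it; the furniture and walls round the work are solid. World frame = base frame: x ahead of the robot, y to its left, z up, the work surface at z = 0. Lengths are in mm, angles in rad, forces in N, time in s.
With the tool pointing down it reaches from about 400 to 925 mm from the base axis. Payload 12.5 kg.
Tool frame: the origin (TCP) lies between the finger pads; the fingertips stand 19 mm ahead of it and the grasp point (between the pads) is the TCP (env.tips_ahead is the distance from the TCP to the fingertips, in mm); z points along the fingers, y is the line along which they close (so a half turn about z gives the same grasp; the last joint's range is limited). The gripper opens to 95 mm and grips with 3 to 60 N. Pads are 20 mm wide; open, the fingers measure 119 mm over their backs; the gripper's body (75 mm by 180 mm) begins 59 mm behind the grasp point.
Start: joints at [1.177, 0.491, 1.559, -0, 1.092, -0.106], TCP at [177.384, 599.316, 233.661] pointing down, gripper open.
Joint ranges: [-3.1, 3.1], [-0.84, 2.19], [0.05, 2.79], [-1.13, 4.28], [0.06, 2.93], [-2.69, 2.69]. Speed limits (rad/s): [2.22, 2.22, 2.79, 3.14, 3.14, 3.14].

## Interface

Orientations are given as [roll, pitch, yaw] about the fixed x, y, z axes, in that order (R = Rz(yaw) Ry(pitch) Rx(roll)).
In Python, from cell import env gives the robot as it stands.
- The arm moves only by the shell command python3 -m crank 'ROWS'. ROWS is JSON, a list of rows, each a list of 5 numbers: the shift along the tool's x, y, z in mm, then the turn about the tool's z in degrees, then the finger opening in mm, from 0 to 95.1. In form: [[dx, dy, dz, yaw, grip], ...]. A call has 1 to 10 rows; each row is the pose to reach, as a shift and turn from the pose commanded when the call began, along the tool's axes at that moment; what a row does not reach only later rows make up. A row lasts 1/12 s, in which the tool goes at most 41.7 mm and 7.16 degrees, less where a joint would pass 70% of its speed; a pose out of reach is approached as far as the arm can. A call with a gripper value outside its range is refused whole. The fingers move at their own pace and stop on an object; the grip force is fixed at half the most. Time passes only in rows, so rows that repeat a pose let the fingers close. It gives the time, the measured TCP pose, the force, the opening and the grip force at its end, in the units of the state.
- env.state(): the state, without advancing time (a new reading comes with each control period).
- env.read_camera(name): name is "scene" or "top" or "wrist"; returns a dict with "img" (420x560x3 uint8, blue, green, red), "K" (3x3 intrinsics, pixels), "pose" (4x4, takes a point from camera to world coordinates). Camera axes: x right, y down, z forward; pixel columns grow to the right and rows downward; lengths in mm; the calibration is good to about 2 mm. A picture is of the moment at which its call begins. There is no depth.
- env.job_done(): hands the job in; it is judged then, once.
The state is a dict: "t": time; "joints": joint angles; "qvel": joint speeds; "tau": joint torques, N m; "eef_pos": TCP position; "tcp_rot": TCP orientation; "ft_force": force on the tool from outside, world axes, zero at the start; "moment": the same for the moment, N m; "opening": opening from 0.0 (shut) to 1.0 (fully open); "grip_force": force on a finger pad.
Only numpy, scipy, OpenCV 4.12 (cv2) and the standard library are available. Lean on these libraries where they do the work, as an engineer would, in place of code of your own. Each camera call takes 0.05 s, during which the arm holds its last target. There are 200 camera calls.

## Task

Bring the next petri dish under the camera and photograph it: with a fingertip press the red indexing plunger all the way in, keep it in while you swing the turntable one station clockwise (seen from above), and let the plunger spring up into that next hole. Then press the blue camera release fully and take the hand away. Only press and push: do not touch or lift the dishes, do not press the release before the table is locked at the new station, and leave the other things on the bench where they are.

Things in the scene. Friction and masses are not known exactly. Their poses are not given: they have to be found in the camera images.
- table_axis (a point): fixed point on the turntable's vertical axis, at the level of its top, 58 mm above the bench. Turntable: black disc, 200 mm across, on a fixed blue-grey drum 268 mm across and 48 mm high with a steel index plate; it can turn all round. A black lever, 34 mm wide, reaches out from the disc over the plate and carries the red plunger
- lens_spot (a point): fixed point below the camera lens, 58 mm above the bench, 64 mm from the axis: a dish in position is centred here. From table_axis to here is the stand's +x; on that side, 150 mm from the axis, a column 275 mm high carries the camera, whose ring light (82 mm across) hangs 157 mm above the bench
- turntable (a joint): angle of the table, rad, growing clockwise seen from above. Six holes 60 degrees apart lock it: it starts in one at 0, the next clockwise is at +1.047; play in a hole 0.006 rad. Friction 0.06 N m; it stays where it is left. Counted counter-clockwise from the stand's +x, the lever points to 210 degrees at the start and to 150 degrees at the next hole
- plunger (a joint): how far the plunger is in, m: 0 up (pin 8 mm deep in a hole, table locked), 0.010 fully in. The pin enters the holes from below, so pressing frees it: clear of the plate beyond 0.0085. Its spring pushes up with 4 N at first, 9 N fully in. Let go between two holes it stays at about 0.008, rubs along under the plate and snaps up by itself at the next hole
- plunger_top (a point): centre of the top of the plunger's red mushroom head, moving with it: head 36 mm across, its top 92 mm above the bench when up, 82 mm when fully in, 118 mm from the table's axis. A fingertip pressing on it carries the table round by friction
- shutter (a joint): how far the blue camera release is pressed, m: 0 up, 0.006 fully in; it springs back, 2.5 N at first, 5.5 N fully in
- shutter_top (a point): centre of the top of the blue round push button of the camera release, 40 mm across, top 46 mm above the bench when up; it sits in a light grey box of 78 x 92 mm, 30 mm high, fixed to the bench left or right of the stand
- dish_0: petri dish with lid, pale cream, 59 mm across, 15 mm high, origin under its centre; loose between three 7 mm high locating pins on the turntable, centre 64 mm from the table's axis. It stands under the lens at the start
- dish_1: petri dish with lid, pale cream, 59 mm across, 15 mm high, origin under its centre; loose between three 7 mm high locating pins on the turntable, centre 64 mm from the table's axis. It starts 60 degrees counter-clockwise of the lens; it is the next one to come under the lens
- dish_2: petri dish with lid, pale cream, 59 mm across, 15 mm high, origin under its centre; loose between three 7 mm high locating pins on the turntable, centre 64 mm from the table's axis. It starts 120 degrees counter-clockwise of the lens
- dish_3: petri dish with lid, pale cream, 59 mm across, 15 mm high, origin under its centre; loose between three 7 mm high locating pins on the turntable, centre 64 mm from the table's axis. It starts 180 degrees counter-clockwise of the lens
- dish_4: petri dish with lid, pale cream, 59 mm across, 15 mm high, origin under its centre; loose between three 7 mm high locating pins on the turntable, centre 64 mm from the table's axis. It starts 240 degrees counter-clockwise of the lens
- dish_5: petri dish with lid, pale cream, 59 mm across, 15 mm high, origin under its centre; loose between three 7 mm high locating pins on the turntable, centre 64 mm from the table's axis. It starts 300 degrees counter-clockwise of the lens
- freezer_box: bystander: pale grey card box with lid, 75 x 75 mm, 43 mm high, origin under its centre
- bottle_small: bystander: white bottle with blue cap, 58 mm across, 110 mm high, origin under its centre
- bottle_large: bystander: white bottle with blue cap, 70 mm across, 140 mm high, origin under its centre
- forceps: bystander: steel forceps lying flat in front of the stand, 132 x 14 mm, 10 mm high, origin under its centre, long side along its own y
Not all that is in view belongs to the job. What is shaped like the dish_5 but turquoise is not meant.

How it is judged (in metres and radians):
On the way, in this order (a step that is already met when the one before it is completed fails the run):
1. the plunger is pressed fully in while the table is still at its first hole (value of joint plunger above 0.0085 m and value of joint turntable between -0.03 and 0.03 rad), for 0.05 s.
2. the table is turned to the next hole clockwise and the plunger has sprung up into it (value of joint turntable between 1.027 and 1.067 rad and value of joint plunger below 0.002 m and velocity of joint turntable between -0.05 and 0.05 rad/s), for 0.2 s.
3. the camera release is pressed fully (value of joint shutter above 0.0045 m and value of joint turntable between 1.027 and 1.067 rad and value of joint plunger below 0.002 m), for 0.05 s.
At the end, for the whole second after the job is handed in: The table is locked at the next hole clockwise (within 0.02 rad, plunger up to within 2 mm), the next dish is centred under the lens within 6 mm, all six dishes stand flat on the table and at rest, the release is up again (value of joint turntable between 1.027 and 1.067 rad and value of joint plunger below 0.002 m and value of joint shutter below 0.001 m and horizontal distance between dish_1 and lens_spot below 0.006 m and height (world z) of dish_0 between 0.0555 and 0.0605 m and angle between each of dish_0, dish_1, dish_2, dish_3, dish_4, dish_5's own z axis and vertical below 0.06 rad and linear speed of each of dish_0, dish_1, dish_2, dish_3, dish_4, dish_5 below 0.02 m/s and height (world z) of dish_1 between 0.0555 and 0.0605 m and height (world z) of dish_2 between 0.0555 and 0.0605 m and height (world z) of dish_3 between 0.0555 and 0.0605 m and height (world z) of dish_4 between 0.0555 and 0.0605 m and height (world z) of dish_5 between 0.0555 and 0.0605 m); the robot touches nothing.
It fails at once if the camera release is pressed while the table is not locked at the new station (value of joint shutter above 0.003 m and not (value of joint turntable between 1.027 and 1.067 rad and value of joint plunger below 0.002 m)).
It fails at once if a dish is touched by the robot (contact force between any of the fingers, the arm and dish_0 above 0.5 N or contact force between any of the fingers, the arm and dish_1 above 0.5 N or contact force between any of the fingers, the arm and dish_2 above 0.5 N or contact force between any of the fingers, the arm and dish_3 above 0.5 N or contact force between any of the fingers, the arm and dish_4 above 0.5 N or contact force between any of the fingers, the arm and dish_5 above 0.5 N).
It fails at once if a dish is lifted or tipped out of its place (height (world z) of any of dish_0, dish_1, dish_2, dish_3, dish_4, dish_5 above 0.068 m or angle between any of dish_0, dish_1, dish_2, dish_3, dish_4, dish_5's own z axis and vertical above 0.3 rad).
It fails at once if a bystander is moved by more than 2 cm (distance of any of freezer_box, bottle_small, bottle_large, forceps from where it was at the start of the episode above 0.02 m).
It also fails if it takes over 48 s, if anything falls off the work surface, if the arm or the gripper's body presses on something with over 40 N, if the wrist force passes 120 N, or if a joint passes its speed limit or range.

## Working session

There is one attempt and no reset: what is moved stays moved. The work goes in short steps, Python scripts to look and compute and a shell command to move; the robot and the scene stay as the last step left them, time stands still between calls to the robot, and variables do not carry over. Pictures are saved under pics/ and viewed, at most 10 in all, crops included, and the job is handed in when it is done.

```bash
mkdir -p pics; cat > h.py <<'E'
import numpy as np, cv2
from cell import env
def ray(c,u,v,z):
    d=np.linalg.inv(c["K"])@[u,v,1]; d=c["pose"][:3,:3]@d; o=c["pose"][:3,3]
    return o+d*(z-o[2])/d[2]
def proj(c,p):
    T=np.linalg.inv(c["pose"]); q=c["K"]@(T[:3,:3]@np.array(p)+T[:3,3]); return q[:2]/q[2]
def blobs(c,lo,hi,amin=60):
    m=cv2.inRange(cv2.cvtColor(c["img"],cv2.COLOR_BGR2HSV),np.array(lo),np.array(hi))
    n,l,s,ce=cv2.connectedComponentsWithStats(m)
    return [(ce[i].round(1),s[i]) for i in range(1,n) if s[i][4]>amin]
E
python3 - <<'E'
from h import *
a=env.read_camera("scene");b=env.read_camera("top")
cv2.imwrite("pics/s.png",a["img"]);cv2.imwrite("pics/t.png",b["img"])
for n,c in(("scene",a),("top",b)):
    print(n,c["pose"].round(3).tolist(),c["K"].round(1).tolist())
    for nm,lo,hi in(("red",(0,120,60),(8,255,255)),("red2",(172,120,60),(180,255,255)),("blue",(100,120,60),(125,255,255))):
        for x in blobs(c,lo,hi): print(nm,x)
s=env.state();print(s["eef_pos"],s["tcp_rot"],s["t"],s["ft_force"])
E
```

```text
scene [[0.252, 0.861, -0.442, 979.961], [0.968, -0.218, 0.127, -139.687], [0.013, -0.46, -0.888, 991.926], [0.0, 0.0, 0.0, 1.0]] [[386.3, 0.0, 279.6], [0.0, 386.3, 209.1], [0.0, 0.0, 1.0]]
red (array([288.8, 203.3]), array([283, 197,  13,  13, 134], dtype=int32))
blue (array([394. , 187.9]), array([387, 182,  15,  13, 144], dtype=int32))
blue (array([175.2, 261.8]), array([165, 252,  22,  21, 355], dtype=int32))
blue (array([135.3, 292.1]), array([131, 288,  10,   9,  63], dtype=int32))
blue (array([117.1, 297.7]), array([113, 294,  10,   8,  65], dtype=int32))
top [[-0.014, -0.996, 0.089, 434.483], [-1.0, 0.015, 0.014, -17.2], [-0.015, -0.089, -0.996, 1197.492], [0.0, 0.0, 0.0, 1.0]] [[410.5, 0.0, 275.5], [0.0, 410.5, 209.9], [0.0, 0.0, 1.0]]
red (array([453.8,   7.1]), array([390,   0, 124,  17, 333], dtype=int32))
red (array([268.3, 215.8]), array([262, 209,  14,  15, 150], dtype=int32))
blue (array([13.4,  4.3]), array([  3,   0,  25,  10, 170], dtype=int32))
blue (array([176.9, 153.7]), array([171, 148,  13,  13, 140], dtype=int32))
blue (array([384.4, 171.8]), array([376, 164,  18,  17, 239], dtype=int32))
blue (array([158.7, 218.6]), array([152, 212,  15,  15, 174], dtype=int32))
[177.29691586 599.12381099 233.10990293] [-3.14060822e+00 -1.19003350e-04  2.85379871e+00] 0.1 [-1.19063343 -0.62133313 -0.68436688]
```

View pics/s.png

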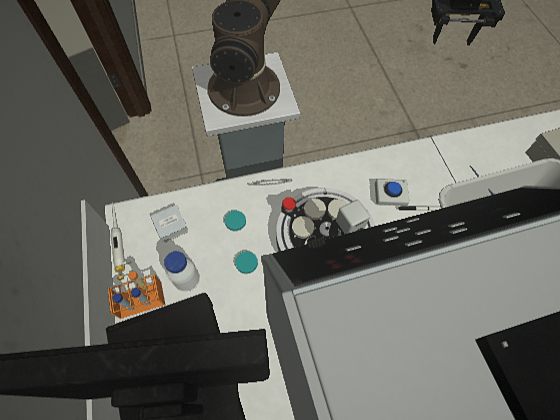

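View pics/t.png

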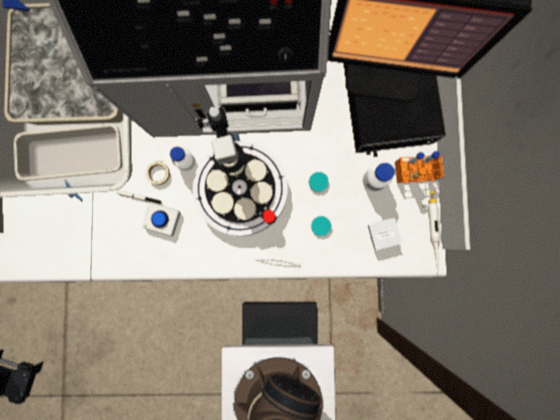

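Scene: red plunger at (268,216) in top and (289,203) in scene. It is the only red thing near the stand. 

Blue candidates in top:
- (159,219): in the light grey box, so this is the release.
- (177,154): cap of bottle_small.
- (384,172): cap of bottle_large.
- Tube caps in the orange rack at about (420,158).

The turquoise discs at (319,182) and (321,226) are decoys. One close crop to check the choice.

```bash
python3 - <<'E'
from h import *
a=env.read_camera("scene");b=env.read_camera("top")
cv2.imwrite("pics/crop.png",cv2.resize(b["img"][100:280,130:330],None,fx=4,fy=3.3,interpolation=cv2.INTER_CUBIC) if 0 else cv2.resize(b["img"][130:280,135:335],None,fx=4,fy=4,interpolation=cv2.INTER_CUBIC))
r=ray(b,268.3,215.8,92);print("red top",r, "scene",ray(a,288.8,203.3,92))
print("shut top",ray(b,158.7,218.6,46),"scene",ray(a,394,187.9,46))
print("bottle small cap",ray(b,176.9,153.7,110),"box")
P=[]
for x in blobs(b,(15,25,120),(40,130,255),80):
    p=ray(b,*x[0],73); 
    if 190<x[0][0]<290 and 140<x[0][1]<235: print("dish",x[0],x[1][2:],p[:2].round(1))
E
```

```text
red top [517.34088234  17.61393963  92.        ] scene [520.97817263  17.06412531  92.        ]
shut top [517.43929622 328.67443357  46.        ] scene [522.94748746 329.09434806  46.        ]
bottle small cap [687.91622303 262.09626859 110.        ] box
dish [258.5 181. ] [ 27  45 746] [615.8  44.2]
dish [219.3 191.5] [ 28  44 770] [588.2 153. ]
dish [244.1 208.6] [ 22  22 364] [539.6  84.6]
```

View pics/crop.png

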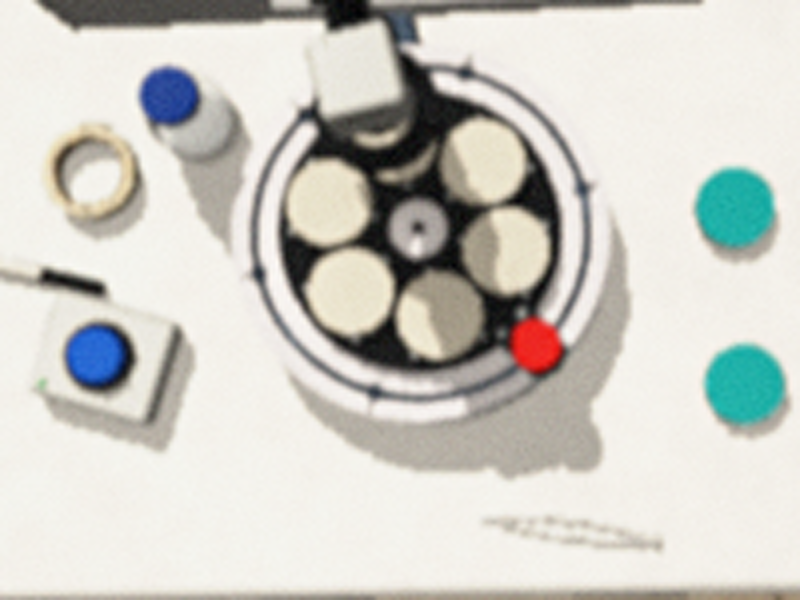

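```bash
cat >> h.py <<'E'
from scipy.spatial.transform import Rotation as Ro
def delta(p):
    s=env.state(); R=Ro.from_euler("xyz",s["tcp_rot"]).as_matrix()
    return (R.T@(np.array(p)-s["eef_pos"])).round(1)
E
python3 - <<'E'
from h import *
b=env.read_camera("top")
f=lambda u,v:(u/4+135-.375,v/4+130-.375)
ho=[ray(b,*f(*q),48)[:2] for q in((467,70),(583,187),(257,272),(375,392))]
print(np.round(ho,1),"ax",np.mean(ho,0), (ho[0]+ho[3])/2,(ho[1]+ho[2])/2,"hub",ray(b,*f(418,228),60)[:2])
A=np.mean(ho,0); d=np.array([519,17.3])-A
print(np.hypot(*d),np.degrees(np.arctan2(d[1],d[0])), [np.hypot(*(h-A)) for h in ho],[np.degrees(np.arctan2(*(h-A)[::-1])) for h in ho])
print(delta([515,17.3,190]))
E
```

```text
[[717.8  64.9]
 [632.1 -16.6]
 [575.1 214.7]
 [489.  131.5]] ax [603.48630402  98.62768124] [603.41126568  98.18524748] [603.56134236  99.070115  ] hub [602.85485802  99.3457303 ]
117.26946449316668 -136.09130643308012 [np.float64(119.17182505602854), np.float64(118.67954208821651), np.float64(119.50277055022464), np.float64(119.06881199571383)] [np.float64(-16.43111888463243), np.float64(-76.06597958011258), np.float64(103.76202152234174), np.float64(163.99772043427868)]
[-488.9 -462.1   43.6]
```

The crop confirms the red mushroom head on the lever at crop (535,345) and the blue button in the grey box at (98,355). The index holes and the hub give the axis at (603.4, 98.7). The plunger's world angle is -136.2° now and 163.8° at the next hole, which is toward the robot and to its left, so it matches clockwise.

```bash
python3 -m crank '[[-489,-462,43,-16.5,0],[-489,-462,43,-16.5,0],[-489,-462,43,-16.5,0],[-489,-462,43,-16.5,0],[-489,-462,43,-16.5,0],[-489,-462,43,-16.5,0],[-489,-462,43,-16.5,0],[-489,-462,43,-16.5,0],[-489,-462,43,-16.5,0],[-489,-462,43,-16.5,0]]'; python3 -c "
from h import *
print(delta([515,17.3,190]))"
```

```text
t: 1.08
eef_pos: [386.5, 238.3, 207.2]
tcp_rot: [3.141, 0.001, -3.141]
ft_force: [1.5, 0.2, 0.1]
opening: 0.352
grip_force: 0.0
[-128.4 -221.1   17.2]
```

```bash
python3 -m crank '[[-128,-221,17,0,0],[-128,-221,17,0,0],[-128,-221,17,0,0],[-128,-221,17,0,0],[-128,-221,17,0,0],[-128,-221,17,0,0],[-128,-221,17,0,0],[-128,-221,17,0,0],[-128,-221,17,0,0]]'; python3 - <<'E'
from h import *
print(delta([518.2,17,190]))
w=env.read_camera("wrist");cv2.imwrite("pics/w.png",w["img"])
for lo,hi in(((0,120,60),(8,255,255)),((172,120,60),(180,255,255))):
  for x in blobs(w,lo,hi): print(x,ray(w,*x[0],92))
print(env.state()["eef_pos"],w["pose"].round(2).tolist())
E
```

```text
t: 1.83
eef_pos: [513.5, 19.2, 189.8]
tcp_rot: [3.141, -0.001, 3.141]
ft_force: [-0.8, 0.7, 0.8]
opening: 0.004
grip_force: 0.0
[-4.7 -2.2 -0.2]
(array([272.5, 217.4]), array([ 251,  195,   45,   47, 1616], dtype=int32)) [513.60182041  17.69548392  92.        ]
[513.30518188  19.90592078 190.00146672] [[0.0, 0.97, 0.24, 445.11], [1.0, -0.0, 0.0, 18.85], [0.0, 0.24, -0.97, 340.59], [0.0, 0.0, 0.0, 1.0]]
```

View pics/w.png

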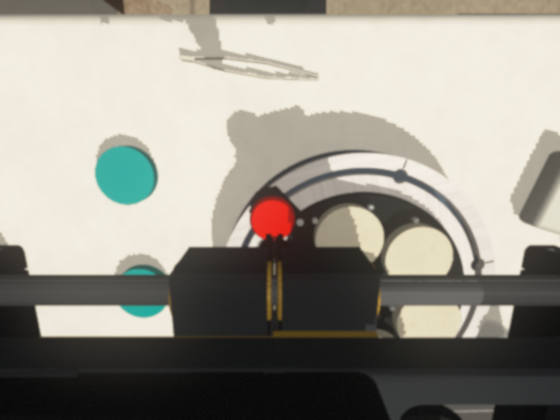

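The wrist view shows the red head at (273,218), just ahead of the closed fingers at (275,290), which agrees to within about 3 mm. The next hole is at (401,176). Now pressing down in stages.

```bash
python3 -m crank '[[-4,-2.5,30,0,0],[-4,-2.5,60,0,0],[-4,-2.5,72,0,0],[-4,-2.5,76,0,0],[-4,-2.5,80,0,0],[-4,-2.5,83,0,0],[-4,-2.5,86,0,0],[-4,-2.5,88,0,0],[-4,-2.5,88.5,0,0],[-4,-2.5,88.5,0,0]]'
```

```text
t: 2.72
eef_pos: [518.4, 16.9, 103.0]
tcp_rot: [-3.141, 0.002, -3.141]
ft_force: [-2.2, -1.1, 8.3]
opening: 0.004
grip_force: 3.8
```

```bash
python3 -m crank '[[0,0,1,0,0],[0,0,1.5,0,0],[0,0,2,0,0],[0,0,2.5,0,0],[0,0,2.5,0,0],[0,0,2.5,0,0]]'
```

```text
t: 3.22
eef_pos: [518.5, 16.8, 101.0]
tcp_rot: [-3.141, 0.003, -3.141]
ft_force: [-2.5, -2.1, 11.7]
opening: 0.004
grip_force: 6.1
```

```bash
python3 - <<'E'
import numpy as np
A=np.array([603.4,98.7]);r=np.array([518.5,16.8])-A
for k in(3,6,9,12,15,18,21,24,27,30,33,36,39,42,45,48,51,54,57,60,62):
    t=np.radians(-k);p=np.array([[np.cos(t),-np.sin(t)],[np.sin(t),np.cos(t)]])@r-r
    print(k,(-p[0]).round(1),p[1].round(1),end=" | ")
E
```

```text
3 4.2 4.6 | 6 8.1 9.3 | 9 11.8 14.3 | 12 15.2 19.4 | 15 18.3 24.8 | 18 21.2 30.2 | 21 23.7 35.9 | 24 26.0 41.6 | 27 27.9 47.5 | 30 29.6 53.4 | 33 30.9 59.5 | 36 31.9 65.5 | 39 32.6 71.7 | 42 33.0 77.8 | 45 33.0 84.0 | 48 32.8 90.2 | 51 32.2 96.3 | 54 31.3 102.4 | 57 30.0 108.5 | 60 28.5 114.5 | 62 27.3 118.4 |
```

```bash
python3 -m crank '[[0,0,0.5,0,0],[2,2.3,0.5,0,0],[4.2,4.6,0.5,0,0],[8.1,9.3,0.5,0,0],[11.8,14.3,0.5,0,0],[15.2,19.4,0.5,0,0],[18.3,24.8,0.5,0,0],[21.2,30.2,0.5,0,0],[21.2,30.2,0.5,0,0],[21.2,30.2,0.5,0,0]]'; python3 - <<'E'
from h import *
for n in("top","scene","wrist"):
  c=env.read_camera(n)
  for x in blobs(c,(0,120,60),(8,255,255)):
    if x[0][1]>20: p=ray(c,*x[0],82);print(n,x,p.round(1),np.degrees(np.arctan2(p[1]-98.7,p[0]-603.4)),np.hypot(p[1]-98.7,p[0]-603.4))
E
```

```text
t: 4.05
eef_pos: [498.0, 47.5, 100.9]
tcp_rot: [-3.142, 0.005, -3.141]
ft_force: [-0.7, -0.2, 15.0]
opening: 0.004
grip_force: 7.5
scene (array([295.8, 198.1]), array([291, 192,  13,  11,  79], dtype=int32)) [505.2  41.3  82. ] -149.69240035413884 113.79844459949061
wrist (array([269.5, 233.8]), array([ 239,  216,   64,   59, 1486], dtype=int32)) [485.7  44.5  82. ] -155.26546999581603 129.57596866700666
```

The table follows. Continuing along the arc.

```bash
python3 -m crank '[[2.5,5.7,0,0,0],[4.8,11.4,0,0,0],[6.7,17.3,0,0,0],[8.4,23.2,0,0,0],[9.7,29.3,0,0,0],[10.7,35.3,0,0,0],[11.4,41.5,0,0,0],[11.8,47.6,0,0,0],[11.8,53.8,0,0,0],[11.8,53.8,0,0,0]]'; python3 - <<'E'
from h import *
s=env.state();print(s["eef_pos"],np.hypot(*(s["eef_pos"][:2]-[603.4,98.7])))
E
```

```text
t: 5.03
eef_pos: [486.3, 101.9, 100.9]
tcp_rot: [3.141, 0.005, -3.141]
ft_force: [-0.6, 0.2, 15.1]
opening: 0.006
grip_force: 7.7
[486.28812611 101.88220919 100.86669246] 117.15510001864206
```

```bash
python3 -m crank '[[-0.2,6.2,0,0,0],[-0.8,12.3,0,0,0],[-1.7,18.4,0,0,0],[-3,24.5,0,0,0],[-3,24.5,0,0,0],[-3,24.5,0,0,0]]'; python3 - <<'E'
from h import *
for n in("scene","wrist"):
  c=env.read_camera(n);cv2.imwrite(f"pics/{n}57.png",c["img"])
  for x in blobs(c,(0,120,60),(8,255,255)):
    if x[0][1]>20: p=ray(c,*x[0],82);print(n,x,p.round(1))
E
```

```text
t: 5.53
eef_pos: [489.3, 126.1, 100.9]
tcp_rot: [3.141, 0.005, -3.141]
ft_force: [-1.0, 0.9, 15.4]
opening: 0.005
grip_force: 7.6
scene (array([320.9, 188.5]), array([316, 182,  13,  12,  82], dtype=int32)) [493.1 115.9  82. ]
wrist (array([266.3, 232.1]), array([ 235,  212,   64,   63, 1737], dtype=int32)) [475.9 121.4  82. ]
```

View pics/wrist57.png

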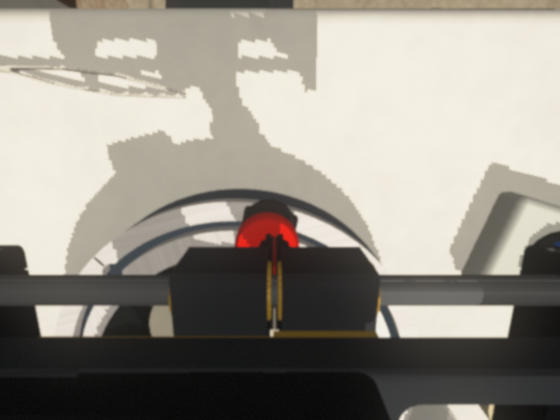

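The wrist view shows the head centred at column 267 against the finger at 275. The head lags the finger by about 3–4 mm, so the table is at about 55°. Advancing about 4° and then easing off to feel for the hole.

```bash
python3 -m crank '[[-1,4,0,0,0],[-2.2,7.9,0,0,0],[-2.2,7.9,0,0,0],[-2.2,7.9,0,0,0],[-2.2,7.9,-2,0,0],[-2.2,7.9,-4,0,0],[-2.2,7.9,-4.5,0,0],[-2.2,7.9,-4.5,0,0]]'; python3 - <<'E'
from h import *
for n in("scene","wrist"):
  c=env.read_camera(n)
  for x in blobs(c,(0,120,60),(8,255,255)):
    if x[0][1]>20: p=ray(c,*x[0],82);print(n,x,p.round(1))
E
```

```text
t: 6.3
eef_pos: [491.5, 133.6, 105.1]
tcp_rot: [3.141, 0.005, -3.141]
ft_force: [1.9, 0.9, 6.1]
opening: 0.006
grip_force: 3.3
scene (array([323.9, 187.7]), array([319, 181,  13,  12,  79], dtype=int32)) [492.7 124.7  82. ]
wrist (array([266.2, 231.8]), array([ 235,  211,   64,   64, 1790], dtype=int32)) [479.3 128.9  82. ]
```

The force is 6 N with the tip at 86 mm, so the plunger is following the finger up: the pin is in the hole. Lifting away to check.

```bash
python3 -m crank '[[0,0,-2,0,0],[0,0,-4,0,0],[0,0,-6,0,0],[0,0,-10,0,0],[0,0,-40,0,0],[0,0,-60,0,0],[0,0,-60,0,0],[0,0,-60,0,0]]'; python3 - <<'E'
from h import *
for n in("scene","wrist","top"):
  c=env.read_camera(n)
  if n!="scene": cv2.imwrite(f"pics/{n}up.png",c["img"])
  for x in blobs(c,(0,120,60),(8,255,255)):
    if x[0][1]>20: p=ray(c,*x[0],92);print(n,x,p.round(1),np.degrees(np.arctan2(p[1]-98.7,p[0]-603.4)))
  for x in blobs(c,(100,120,60),(125,255,255)): p=ray(c,*x[0],46);print(n,"blue",x[0],p.round(1))
print("shutter delta",delta([520,328.9,120]))
E
```

```text
t: 7.07
eef_pos: [490.1, 133.1, 164.0]
tcp_rot: [3.141, 0.002, -3.141]
ft_force: [-0.7, -0.4, -1.0]
opening: 0.004
grip_force: 0.0
scene (array([326.2, 185.3]), array([320, 180,  13,  12, 121], dtype=int32)) [492.3 130.1  92. ] 164.20451382520918
scene blue [393.9 187.9] [522.9 328.8  46. ]
scene blue [175.2 261.7] [ 590.2 -302.4   46. ]
scene blue [135.3 292.1] [ 644.8 -407.9   46. ]
scene blue [117.1 297.7] [ 647.8 -452.1   46. ]
wrist (array([271.1, 219.8]), array([ 246,  196,   51,   50, 1880], dtype=int32)) [484.3 130.7  92. ] 164.97663249892545
wrist blue [500.8 239.7] [514.9 327.6  46. ]
top blue [13.5  4.3] [1163.4  770.3   46. ]
top blue [176.9 153.7] [702.8 278.5  46. ]
top blue [384.3 171.9] [ 640.4 -310.7   46. ]
top blue [157.2 218.4] [518.1 332.9  46. ]
shutter delta [-30.5 195.9  42.3]
```

View pics/wristup.png

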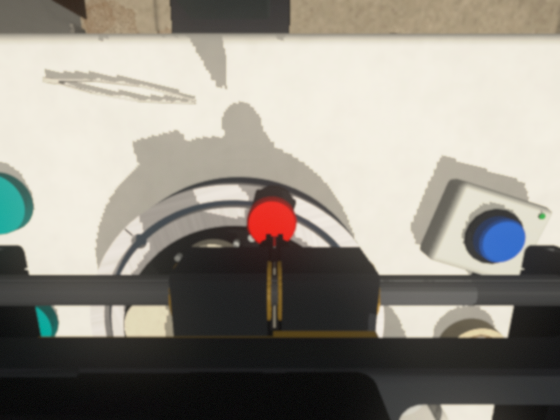

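The view shows the head at (271,220), back up at 164.2° and at its 92 mm height (the scene ray gives a consistent radius). The table is locked at the next hole. The blue release is at (497,240), world about (519,329). Moving over it.

```bash
python3 -m crank '[[-29,196,0,0,0],[-29,196,0,0,0],[-29,196,0,0,0],[-29,196,0,0,0],[-29,196,0,0,0],[-29,196,0,0,0],[-29,196,30,0,0],[-29,196,60,0,0],[-29,196,80,0,0],[-29,196,88,0,0]]'; python3 -m crank '[[0,0,4,0,0],[0,0,8,0,0],[0,0,11,0,0],[0,0,14,0,0],[0,0,14,0,0],[0,0,14,0,0]]'
```

```text
t: 8.05
eef_pos: [517.5, 328.0, 71.3]
tcp_rot: [-3.139, -0.005, -3.141]
ft_force: [-0.2, -0.1, -1.4]
opening: 0.006
grip_force: 0.0
t: 8.55
eef_pos: [519.5, 329.1, 61.9]
tcp_rot: [3.141, 0.001, -3.141]
ft_force: [0.2, -2.6, 3.0]
opening: 0.004
grip_force: 2.0
```

```bash
python3 -m crank '[[0,0,1.5,0,0],[0,0,3,0,0],[0,0,4,0,0],[0,0,4,0,0],[0,0,4,0,0],[0,0,4,0,0]]'
```

```text
t: 9.05
eef_pos: [519.6, 329.2, 59.1]
tcp_rot: [3.141, 0.002, -3.141]
ft_force: [-3.6, -4.8, 22.6]
opening: 0.004
grip_force: 11.0
```

The force is well above the spring's 5.5 N, so the release is fully in. Taking the hand away and checking.

```bash
python3 -m crank '[[0,0,-5,0,0],[0,0,-20,0,0],[0,0,-60,0,0],[30,60,-110,0,0],[60,110,-110,0,0],[60,110,-110,0,0],[60,110,-110,0,0],[60,110,-110,0,0],[60,110,-110,0,0],[60,110,-110,0,0]]'; python3 - <<'E'
from h import *
for n in("scene","top"):
  c=env.read_camera(n)
  if n=="top": cv2.imwrite("pics/end.png",cv2.resize(c["img"][110:280,100:340],None,fx=3,fy=3,interpolation=cv2.INTER_CUBIC))
  for x in blobs(c,(0,120,60),(8,255,255)):
    if x[0][1]>20: p=ray(c,*x[0],92);print(n,x,p.round(1),np.degrees(np.arctan2(p[1]-98.7,p[0]-603.4)),np.hypot(p[1]-98.7,p[0]-603.4))
  for x in blobs(c,(100,120,60),(125,255,255)): p=ray(c,*x[0],46);print(n,"blue",x[0],p.round(1))
E
```

```text
t: 9.88
eef_pos: [459.4, 438.1, 166.4]
tcp_rot: [-3.141, -0.001, 3.141]
ft_force: [0.4, -0.2, -1.3]
opening: 0.006
grip_force: 0.0
scene (array([326.3, 185.4]), array([320, 180,  13,  12, 119], dtype=int32)) [492.7 130.3  92. ] 164.0746044590155 115.11450999072484
scene blue [394.  187.9] [522.9 329.1  46. ]
scene blue [175.2 261.8] [ 590.5 -302.4   46. ]
scene blue [135.3 292.1] [ 644.8 -407.9   46. ]
scene blue [117.1 297.7] [ 647.8 -452.1   46. ]
top (array([227.1, 226.8]), array([221, 220,  13,  14, 148], dtype=int32)) [489.2 129.2  92. ] 165.04363946913645 118.18395541023942
top blue [13.5  4.3] [1163.4  770.3   46. ]
top blue [177.  153.7] [702.8 278.2  46. ]
top blue [384.3 171.9] [ 640.4 -310.7   46. ]
top blue [158.7 218.5] [517.7 328.7  46. ]
```

View pics/end.png

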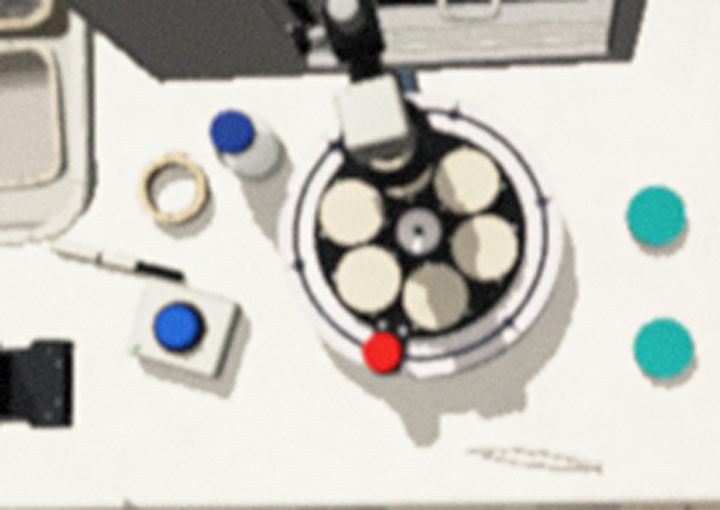

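The end view shows the red head at (383,352), directly opposite the hole at (455,113). All six dishes are in place, the release at (178,326) is up, and the bystanders have not moved.

```bash
python3 -c "
from cell import env
print(env.job_done())"
```

```text
the job is handed in; nothing more can be done
None
```

I handed the job in: the table is locked one station clockwise, the camera release was pressed fully and is up again, and the hand is clear. The hand-in returned no verdict; this rests on the camera views and force readings.

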